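Close the draught shield and tare the balance

ROBOT

A 7-joint arm with a two-finger parallel gripper is mounted at the origin on the work surface. World frame = base frame: x ahead of the robot, y to its left, z up, the work surface at z = 0. Lengths are in m, angles in rad, forces in N, time in s.
With the tool pointing down it reaches from about 0.4 to 0.9 m from the base axis. Payload 5.6 kg.
Tool frame: the origin (TCP) lies midway between the tips of the shut fingers; the grasp point (between the pads) lies 19 mm behind it; z points along the fingers, y is the line along which they close (so a half turn about z gives the same grasp; the last joint's range is limited). The gripper opens to 92 mm and grips with 3 to 60 N. Pads are 20 mm wide; open, the fingers measure 128 mm over their backs; the gripper's body (75 mm by 189 mm) begins 69 mm behind the grasp point.
Start: joints at [-1.388, 0.468, -0.012, 1.603, 0.006, 1.071, -0.056], TCP at [0.146, 0.633, 0.215] pointing down, gripper open.
Joint ranges: [-2.53, 2.53], [-0.31, 2.02], [-1.57, 1.55], [0.28, 2.44], [-1.29, 4.43], [0.15, 1.84], [-2.92, 2.92]. Speed limits (rad/s): [2.57, 2.57, 3.14, 3.14, 3.14, 3.14, 3.14].

INTERFACE

Orientations are given as a 3x3 rotation matrix whose columns are the frame's x, y, z axes.
In Python, from station import env, effector, solver, viewer, workorder, search_frame, tip_of gives the robot as it stands. Calls block until the motion is done:
- env.reach(position, orientation): joint-space move of the TCP to a pose.
- env.movel(position, frame=None, rate=0.15): straight line of the TCP; frame=None keeps the orientation; rate is the mean speed in m/s.
- env.goto_joints(angles): joint-space move.
- effector.release() and effector.grasp(squeeze=None): open the fingers fully, or close them until they stop; squeeze is the grip in N (None keeps the last).
- env.pause(seconds).
- solver.inverse_kinematics(position, orientation): joint angles nearest the present ones, or None.
- env.sense(): the state.
- viewer.read_camera(name): name is "scene" or "top" or "wrist"; returns (picture, depth): 480x640x3 uint8, red, green, blue; 480x640 float32, m along the optical axis (not along the pixel's ray), 0 where there is no reading.
- viewer.camera_info(name): a dict with "intrinsics" (3x3 intrinsics, pixels), "dist_coeffs" ([k1, k2, p1, p2, k3] as OpenCV has them; the pictures are not rectified), "eye" and "rotation" of the camera in the world; the wrist camera has in their place "T_tool_cam" (4x4, takes a point from camera to tool coordinates, whose origin is the TCP and whose axes are the flange's). Camera axes: x right, y up, looking along -z (the intrinsics and any distortion apply to the point x, -y, -z); pixel columns grow to the right and rows downward; lengths in m; the calibration is good to about 2 mm. A picture is of the moment at which its call begins: read the wrist's pose just before it. camera_info takes no time and is no camera call.
A pose or a line that the arm cannot do raises env.PlanningError and nothing moves.
- workorder.finish_job(): hands the job in; it is judged then, once.
Trained networks look in the newest picture that a camera, given by its name, has taken for a name from the list of things; names that differ only in an ending like _2 or _b are one class to them, and where a whole thing is asked for, a point or a joint stands for the part that bears it (a point fixed in the world has none). Each returns a list of dicts, best first, with "score" (0 to 1); they miss things now and then, are a little off and sometimes report something else, mostly with a low value. They report only what shows in the picture. A call takes as long as a camera call.
- search_frame(camera, name): "at" ([x, y, z] in m, in world coordinates, good to about 4 mm: the middle of the surface that is visible of it).
- tip_of(camera, name): "at" ([x, y, z] in m, in world coordinates, good to about 4 mm: a listed point, or the origin of a listed thing).
The state is a dict: "t": time; "joint_positions": joint angles; "joint_velocities": joint speeds; "tau": joint torques, N m; "ee_pos": TCP position; "tcp_rot": TCP orientation; "wrist_force": force on the tool from outside, world axes, zero at the start; "moment": the same for the moment, N m; "gripper_width": finger opening in m; "grasp_force": force on a finger pad.
Only numpy, scipy, OpenCV 4.12 (cv2) and the standard library are available. Lean on these libraries where they do the work, as an engineer would, in place of code of your own. Each camera call takes 0.05 s, during which the arm holds its last target. There are 200 camera calls.

TASK

A capped sample vial is standing on the pan of the analytical balance. Push the clear roof hatch and the clear side door of its draught shield fully shut with the fingertips, and only then press the large tare button right down and let it go. Do not pick anything up, do not touch the sample vial or press the small power button, and leave everything around the balance where it stands.

Things in the scene. Friction and masses are not known exactly. Their poses are not given: they have to be found in the camera images.
- balance: White balance, fixed; place and yaw vary. Origin on the table under the pan's centre; +x to its rear, +y its left, z up. In mm: base x -175..155, y +-100, 50 high; its front (x < -75) is the key panel. Clear chamber x +-75, y +-85, top 155: fixed front and right panes, sliding door on the left (+y), sliding hatch as roof. Behind it a housing to x 160, 150 high. Pan 80 across, 58 high.
- hatch (a joint): Roof hatch, a clear 146 x 160 mm sheet, its top 160 mm above the table. Slides along the balance's x: 0 = fully shut (at its front stop), positive = open to the rear, in m, at most 0.085. Stays where left; friction about 1.5 N; starts 50 to 85 mm open.
- hatch_catch (a point): Centre of the rear (+x) face of the grey finger catch standing up on the hatch. The face is upright, 56 mm wide along the balance's y, 160 to 176 mm above the table (this point 168); in front it slopes away as a ramp. Push the face to the balance's -x to shut. Moves with the hatch; shut, it is at x -45 mm, y 0 of the balance. Axes as the balance's.
- door (a joint): Left side door, a clear upright sheet 140 mm long, 55 to 151 mm above the table, outer face at y +91 mm of the balance. Slides along the balance's x: 0 = fully shut (at its front stop), positive = open to the rear, in m, at most 0.085. Stays where left; friction about 1.5 N; starts 40 to 80 mm open.
- door_catch (a point): Centre of the rear (+x) face of the grey finger catch on the door's outside. The face is upright, y +91 to +119 mm of the balance, 89 to 145 mm above the table (this point 117); in front it slopes away as a ramp. Push the face to the balance's -x to shut. Moves with the door; shut, it is at x -45 mm, y +105 mm of the balance. Axes as the balance's.
- tare (a joint): Travel of the large round tare button (white cap of 30 mm diameter, right-hand, -y, end of the key panel) in m: 0 = up, 0.006 = fully down. A spring returns it; fully down takes about 5 N.
- tare_top (a point): Centre of the top of the tare button, about 72 mm above the table when up, at x = -148 mm, y = -65 mm of the balance; it is pressed straight down.
- power (a joint): Travel of the small power button (white cap of 16 mm diameter, left-hand, +y, end of the key panel, at x = -148 mm, y = +65 mm of the balance) in m: 0 = up, 0.006 = down. Must not be pressed.
- sample: Capped amber glass sample vial, 24 mm diameter, 55 mm high, loose on the pan inside the chamber; origin at the centre of its underside, z up. Must not be touched.
- oil_a: Amber bottle, 36 mm diameter, 75 mm high, standing on the table near the balance; origin at the centre of its underside, z up. Leave alone
- oil_b: Amber bottle, 36 mm diameter, 85 mm high, standing on the table near the balance; origin at the centre of its underside, z up. Leave alone
- oil_c: Amber bottle, 36 mm diameter, 75 mm high, standing on the table near the balance; origin at the centre of its underside, z up. Leave alone
- flask: Aluminium bottle, 54 mm diameter, 130 mm high, standing on the table near the balance; origin at the centre of its underside, z up. Leave alone
- tub: White plastic jar, 52 mm diameter, 50 mm high, standing on the table near the balance; origin at the centre of its underside, z up. Leave alone
- beaker: Glass beaker, 68 mm diameter, 80 mm high, standing on the table near the balance; origin at the centre of its underside, z up. Leave alone
- spatula: Thin steel laboratory spatula, 185 mm long, 12 mm wide, 8 mm thick, lying along its own x on the table to the balance's left; origin near its middle at table height. Leave alone

How it is judged:
By the outcome, as a careful person would: the job done as asked, in the order asked, and still so for the second after the job is handed in, with the robot touching nothing.
It also fails if it takes over 58 s, if anything falls off the work surface, if the arm or the gripper's body presses on something with over 40 N, if the wrist force passes 120 N, or if a joint passes its speed limit or range.

## Working session

There is one attempt and no reset: what is moved stays moved. The work goes in short steps, each a Python script; the robot and the scene stay as the last script left them, time stands still between calls to the robot, and variables do not carry over. Pictures are saved under pics/ and viewed, at most 10 in all, crops included, and the job is handed in when it is done.

```bash
ls; mkdir -p pics
python3 - <<'E'
from station import env,viewer,search_frame,tip_of
import cv2,numpy as np
for c in("scene","top"):
    p,d=viewer.read_camera(c); cv2.imwrite(f"pics/{c}0.png",p[:,:,::-1])
    i=viewer.camera_info(c); print(c,np.round(i["eye"],3),np.round(i["rotation"],3).tolist(),np.round(i["intrinsics"],1).tolist(),i["dist_coeffs"])
    for n in("balance","hatch_catch","door_catch","tare_top","sample","oil_a","flask","tub","beaker","spatula"):
        print(n,[(np.round(r["at"],3).tolist(),round(r["score"],2)) for r in tip_of(c,n)][:4])
    for n in("hatch","door","tare","power"):
        print("S",n,[(np.round(r["at"],3).tolist(),round(r["score"],2)) for r in search_frame(c,n)][:3])
s=env.sense();print(s["t"],s["gripper_width"],np.round(s["tcp_rot"],3).tolist(),s["wrist_force"])
E
```

```text
pics
scene [0.939 0.384 0.809] [[-0.711, -0.586, 0.39], [0.704, -0.586, 0.402], [-0.007, 0.56, 0.828]] [[466.8, 0.0, 320.0], [0.0, 466.8, 240.0], [0.0, 0.0, 1.0]] [-0.01846422  0.          0.          0.          0.        ]
balance [([0.628, -0.017, -0.0], 0.68)]
hatch_catch [([0.658, -0.008, 0.168], 0.68)]
door_catch [([0.622, 0.092, 0.116], 0.95), ([0.628, -0.016, 0.0], 0.72)]
tare_top [([0.498, -0.11, 0.073], 0.67)]
sample []
oil_a [([0.576, 0.172, 0.003], 0.92), ([0.5, 0.144, 0.002], 0.66)]
flask [([0.778, -0.174, -0.002], 0.8)]
tub []
beaker [([0.656, 0.245, 0.002], 0.83)]
spatula [([0.497, 0.254, -0.004], 0.84)]
S hatch [([0.708, 0.011, 0.161], 0.66), ([0.581, 0.177, 0.05], 0.19), ([0.683, 0.025, 0.151], 0.16)]
S door [([0.661, 0.092, 0.114], 0.95), ([0.497, -0.105, 0.071], 0.38)]
S tare []
S power [([0.498, -0.1, 0.069], 0.63)]
top [0.49  0.063 0.825] [[-0.003, 0.99, -0.141], [-0.999, 0.003, 0.044], [0.044, 0.141, 0.989]] [[436.3, 0.0, 327.5], [0.0, 436.3, 234.4], [0.0, 0.0, 1.0]] [-0.04993928  0.          0.          0.          0.        ]
balance [([0.63, -0.014, -0.0], 0.
[... 187 characters left out ...]
.58), ([0.622, -0.172, 0.004], 0.26)]
sample [([0.641, -0.02, 0.063], 0.7)]
oil_a [([0.578, 0.178, 0.003], 0.91), ([0.495, 0.14, 0.004], 0.88), ([0.624, -0.174, 0.003], 0.7)]
flask [([0.778, -0.176, 0.004], 0.58)]
tub [([0.528, -0.206, -0.0], 0.73)]
beaker [([0.653, 0.242, -0.003], 0.83), ([0.496, 0.139, 0.004], 0.28)]
spatula [([0.498, 0.256, 0.0], 0.89), ([0.781, -0.175, 0.004], 0.69)]
S hatch [([0.701, 0.002, 0.162], 0.63)]
S door [([0.612, 0.09, 0.138], 0.49)]
S tare [([0.499, -0.111, 0.07], 0.64), ([0.662, 0.25, 0.044], 0.61)]
S power [([0.47, 0.017, 0.068], 0.4)]
1.5 0.09193403385626944 [[-0.975, 0.224, 0.0], [0.224, 0.975, 0.0], [-0.0, 0.0, -1.0]] [-0.58521768  0.3737351  -0.37035039]
```

View pics/scene0.png

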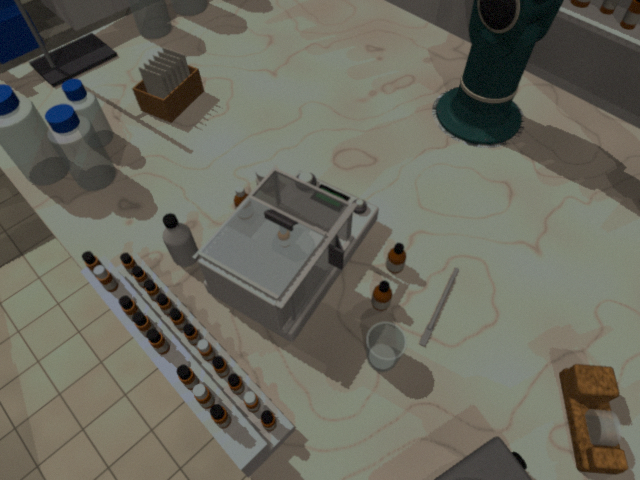

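View pics/top0.png

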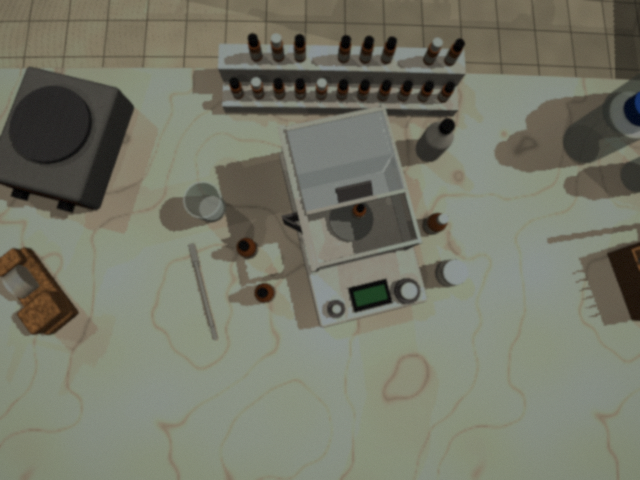

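The scene view shows the roof catch at about (278,218), the door catch at (336,252) and two amber bottles at (397,257) and (381,294). The top view shows the tare button at (406,290) and the power button at (335,308). Both views put the balance at about (0.629, -0.015) with a yaw of about 13°. Next I'll move above it and refine this with the wrist camera.

```bash
cat > h.py <<'E'
import numpy as np
from station import env,effector,solver,viewer,workorder,search_frame,tip_of
class B:
    def __init__(s,o,yaw):
        s.o=np.r_[o,0.];c,k=np.cos(yaw),np.sin(yaw);s.R=np.array([[c,-k,0],[k,c,0],[0,0,1.]])
    def w(s,x,y,z): return s.o+s.R@[x,y,z]
    def b(s,p): return s.R.T@(np.asarray(p)-s.o)
    def tool(s): return s.R@np.diag([-1.,1,-1])   # tool x = balance -x, y = balance y, z down
E
python3 - <<'E'
from h import *
import cv2
b=B([.629,-.0155],np.radians(13))
effector.grasp()
print(np.round(viewer.camera_info("wrist")["T_tool_cam"],3).tolist())
p=env.sense()["ee_pos"]; env.movel(np.r_[p[:2],.36],rate=.25)
for k,(x,y) in enumerate([(-.02,.0),(-.10,.06)]):
    env.reach(b.w(x,y,.38),b.tool())
    pic,d=viewer.read_camera("wrist"); cv2.imwrite(f"pics/w{k}.png",pic[:,:,::-1])
    for n in("balance","hatch_catch","door_catch","tare_top"):
        print(n,[(np.round(r["at"],4).tolist(),np.round(b.b(r["at"]),4).tolist(),round(r["score"],2)) for r in tip_of("wrist",n)][:2])
    print("power",[(np.round(b.b(r["at"]),4).tolist(),round(r["score"],2)) for r in search_frame("wrist","power")][:2])
    print("oil",[(np.round(b.b(r["at"]),4).tolist(),round(r["score"],2)) for r in tip_of("wrist","oil_a")][:3])
s=env.sense();print(s["t"],s["ee_pos"],s["joint_positions"],s["wrist_force"],s["gripper_width"])
E
```

```text
[[0.0, 0.97, 0.244, 0.069], [1.0, 0.0, -0.001, 0.001], [-0.001, 0.244, -0.97, -0.17], [0.0, 0.0, 0.0, 1.0]]
balance [([0.6257, -0.0141, -0.0015], [-0.0029, 0.0021, -0.0015], 0.98)]
hatch_catch [([0.6613, -0.0073, 0.169], [0.0333, 0.0007, 0.169], 0.71), ([0.7831, -0.1726, 0.0006], [0.1148, -0.1877, 0.0006], 0.16)]
door_catch [([0.6232, 0.0952, 0.1163], [0.0193, 0.1092, 0.1163], 0.73)]
tare_top [([0.5017, -0.1137, 0.0681], [-0.1461, -0.067, 0.0681], 0.81), ([0.5813, 0.173, -0.0034], [-0.0041, 0.1944, -0.0034], 0.61)]
power [([-0.1479, 0.0666, 0.0736], 0.51)]
oil [([-0.091, 0.1832, 0.0036], 0.91), ([-0.0054, 0.194, -0.0055], 0.76), ([-0.0422, -0.1531, 0.0007], 0.74)]
balance [([0.6263, -0.012, 0.0002], [-0.0018, 0.004, 0.0002], 0.82)]
hatch_catch [([0.6247, 0.0921, 0.1163], [0.02, 0.1058, 0.1163], 0.61)]
door_catch [([0.6246, 0.0925, 0.1147], [0.02, 0.1062, 0.1147], 0.96)]
tare_top [([0.4992, -0.1143, 0.0671], [-0.1487, -0.0671, 0.0671], 0.58)]
power [([-0.1492, 0.069, 0.0687], 0.61), ([-0.1497, -0.0616, 0.0708], 0.24)]
oil [([-0.0395, -0.1517, 0.0022], 0.82), ([-0.0079, 0.196, -0.0041], 0.64), ([-0.0928, 0.1818, 0.0023], 0.56)]
7.5917 [0.51856105 0.01989927 0.37975652] [-0.84568503  0.11159268  0.82701487  1.73976869 -0.08332031  1.32721836
  1.79480596] [0.26220309 0.20803471 0.20546429] 0.000577915194410942
```

```bash
cat >> h.py <<'E'
b=B([.6285,-.0148],np.radians(13))
def push(x0,x1,xmax,y,z,stop=7):
    """push along balance -x to x1, then in small steps until the stop is felt"""
    f0=env.sense()["wrist_force"]
    f=lambda:float((b.R.T@(env.sense()["wrist_force"]-f0))[0])
    x=x0
    while x>x1+1e-6:
        x=max(x-.02,x1); env.movel(b.w(x,y,z),rate=.06); print(round(x,3),round(f(),2))
        if f()>12: print("early"); return x
    while x>xmax:
        x-=.002; env.movel(b.w(x,y,z),rate=.03); g=f(); print(round(x,3),round(g,2))
        if g>stop: break
    return x
E
python3 - <<'E'
from h import *
env.movel(b.w(.058,0,.24),b.tool(),rate=.25)
env.movel(b.w(.058,0,.167),rate=.1)
print(env.sense()["wrist_force"],env.sense()["ee_pos"])
x=push(.058,-.030,-.046,0,.167)
env.movel(b.w(x+.012,0,.167),rate=.1)
env.movel(b.w(x+.012,0,.26),rate=.2)
viewer.read_camera("top"); print([np.round(b.b(r["at"]),4).tolist() for r in tip_of("top","hatch_catch")])
s=env.sense();print(s["t"],s["ee_pos"])
E
```

```text
[ 0.63120752 -0.59212923  0.17608735] [ 0.68544812 -0.00194346  0.16756088]
0.038 -0.87
0.018 -0.66
-0.002 -0.36
-0.022 -0.52
-0.03 -0.39
-0.032 -0.5
-0.034 0.3
-0.036 3.7
-0.038 9.74
[]
13.7 [ 0.60196585 -0.02038033  0.25826854]
```

Run:
```python
from h import *
import cv2
env.movel(b.w(.052,.115,.26),b.tool(),rate=.2)
env.movel(b.w(.052,.115,.115),rate=.12)
print(env.sense()["wrist_force"],env.sense()["ee_pos"])
x=push(.052,-.030,-.046,.115,.115)
env.movel(b.w(x+.012,.115,.115),rate=.1)
env.movel(b.w(x+.012,.115,.26),rate=.2)
env.movel(b.w(-.148,-.065,.26),rate=.25)
p,_=viewer.read_camera("scene");cv2.imwrite("pics/s1.png",p[100:400,120:520,::-1].repeat(2,0).repeat(2,1))
for n in("hatch_catch","door_catch"): print([(np.round(b.b(r["at"]),4).tolist(),r["score"]) for r in tip_of("scene",n)])
p,_=viewer.read_camera("wrist");cv2.imwrite("pics/w2.png",p[:,:,::-1])
for n in("hatch_catch","door_catch","tare_top"): print([(np.round(b.b(r["at"]),4).tolist(),r["score"]) for r in tip_of("wrist",n)])
s=env.sense();print(s["t"],s["ee_pos"],s["wrist_force"])
```

```text
[ 0.13015765  0.94387931 -0.36212604] [0.65392392 0.10894038 0.11588078]
0.032 -0.02
0.012 -0.45
-0.008 -0.11
-0.028 -0.05
-0.03 -0.45
-0.032 -0.16
-0.034 0.31
-0.036 1.28
-0.038 6.4
-0.04 12.46
[([-0.0472, 0.0001, 0.1657], 0.74)]
[([-0.0457, 0.1099, 0.1157], 0.84)]
[]
[([-0.0432, 0.1075, 0.1191], 0.69), ([-0.0414, -0.1513, -0.001], 0.44)]
[]
21.8417 [ 0.49911644 -0.110814    0.25989221] [-0.43385866  0.75062635 -0.25859957]
```

View pics/s1.png

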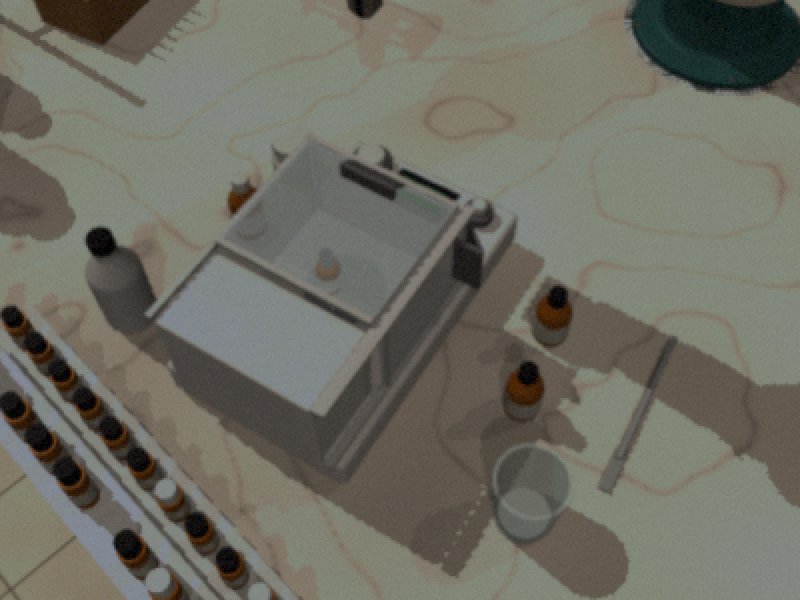

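View pics/w2.png

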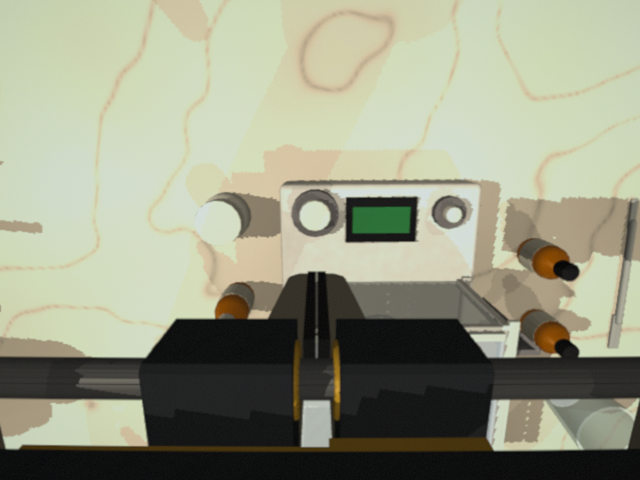

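Both catches read as shut: the hatch at x≈-47 mm and the door at x≈-44 mm, against -45 mm expected. The hatch catch is at (370,180) and the door catch at (467,258) in the crop. In the wrist view the tare cap at (315,213) lies straight ahead of the fingertips. Now I'll press it.

Run:
```python
from h import *
P=lambda z,r:env.movel(b.w(-.148,-.0655,z),rate=r)
P(.09,.15); P(.078,.05)
f0=env.sense()["wrist_force"]; z=.078
while z>.056:
    z-=.0015; P(z,.03); s=env.sense(); g=(s["wrist_force"]-f0)[2]; print(round(z,4),round(s["ee_pos"][2],4),round(g,2))
    if g>12: break
env.pause(.3); print(env.sense()["wrist_force"]-f0)
P(.09,.05); P(.26,.2)
s=env.sense();print(s["t"],s["wrist_force"])
```

```text
0.0765 0.0765 0.03
0.075 0.0749 0.07
0.0735 0.0734 -0.06
0.072 0.0721 1.48
0.0705 0.0706 3.64
0.069 0.0691 4.2
0.0675 0.0676 4.97
0.066 0.0664 8.88
0.0645 0.0661 24.23
[-4.34750928  1.31744667 23.19313137]
27.725 [ 0.01787273  0.23533727 -0.34829456]
```

The force followed the spring from 72 mm to 66 mm and then hit a hard stop, so the button went fully down and was released. One last check before handing in.

Run:
```python
from h import *
import cv2
p,_=viewer.read_camera("scene");cv2.imwrite("pics/s2.png",p[100:400,120:520,::-1].repeat(2,0).repeat(2,1))
a=cv2.imread("pics/s1.png").astype(int);c=cv2.imread("pics/s2.png").astype(int)
m=cv2.medianBlur((abs(a-c).max(2)>40).astype(np.uint8),9);print(m.sum(),cv2.boundingRect(m))
for n in("hatch_catch","door_catch","tare_top","oil_a","flask","beaker","spatula"): print(n,[(np.round(b.b(r["at"]) if "_" in n and n!="oil_a" else r["at"],4).tolist(),round(r["score"],2)) for r in tip_of("scene",n)])
```

```text
0 (0, 0, 0, 0)
hatch_catch [([-0.0523, -0.0041, 0.1665], 0.96), ([-0.0672, 0.2939, -0.0009], 0.4)]
door_catch [([-0.0479, 0.106, 0.1178], 0.85)]
tare_top [([-0.1468, -0.0633, 0.0757], 0.59)]
oil_a [([0.5751, 0.1754, 0.0022], 0.91), ([0.4986, 0.1442, 0.0016], 0.83), ([0.625, -0.1687, 0.0057], 0.55)]
flask [([0.7777, -0.1729, -0.0025], 0.78)]
beaker [([0.6569, 0.2457, 0.0015], 0.98)]
spatula [([0.4973, 0.2585, -0.002], 0.56)]
```

```bash
python3 -c "
from station import workorder
print(workorder.finish_job())"
```

```text
the job is handed in; nothing more can be done
None
```

I pushed the roof hatch and then the side door fully shut, then pressed the tare button to its hard stop and let it go; the bottles, flask, beaker and spatula were where they started on a last camera check, and the job was handed in at about 28 s of the 58 s allowed (no verdict was returned).

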